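# Move a charged battery pack from the charger to the work light

## Task

The battery pack in the charger is full: draw it straight out of the charger against its spring rollers and set it, the same way up and contacts first, on the runway in front of the work light's battery bay, then let go of it. Then push it from behind with the fingers, all the way into the bay, until the side catch snaps shut behind its notch; leave the spare pack and the other things on the bench where they are.

Things in the scene. Friction and masses are not known exactly. Their poses are not given: they have to be found in the camera images.
- pack: Charged battery pack, grey and black, in the charger at the start; 100 long x 70 wide x 62 mm high, about 0.45 kg. Origin: centre of its underside; x to its contact end (front, goes in first), z up. A body block 96 x 56 mm with upright sides, 8 to 62 mm above the underside (grip across the 56 mm), on a shoe 100 x 70 x 8 mm; each shoe flange has a notch 6 mm deep from x = 7 to 29 mm.
- pack_tail (a point): Middle of the pack's flat tail face (row of four small dots), 48 mm behind the pack's origin and 30 mm above its underside; the place to push. Below it the shoe's edge sticks out 2 mm further.
- charger: Charger, a grey block screwed to the bench. Origin: on the bench under the seated pack's centre; x from its open end (toward the robot) to its housing (x = 52 to 106 mm, 69 mm high). Sprung rollers either side sit in the pack's notches: a straight pull of about 10 N along -x frees it.
- charger_seat (a point): Where the pack's origin sits in the charger, axes parallel to the charger's: on its deck, 26 mm above the bench. Rails and lips stand 14.5 mm above the deck; the lips cover the pack's flanges from x = 0 to 51 mm, so draw the pack at least 55 mm along -x before lifting it.
- work_light: Cordless work light, fixed on the bench. Origin: on the bench under the home place of the pack; x points into the bay (away from the robot), y left of that. Foot plate top (deck) 18 mm above the bench, from x = -150 mm. Behind the bay a housing (x = 50 to 116 mm, 66 mm high) and the lamp head on a bracket (x = 62 to 118 mm, 200 mm wide, up to 210 mm high).
- bay_home (a point): Where the pack's origin is when home, on the deck, axes parallel to the work light's: front against the end wall (x = 50 mm), tail about 8 mm out of the bay. The bay's two cheeks, 63 mm apart, 44 mm high above the deck, run from x = -40 to 50 mm and leave no room for fingers beside the pack; under them is a slot for the shoe, 73 mm wide, 10.5 mm high.
- runway (a point): Good place to set the pack's origin down before pushing: on the deck, 115 mm in front of bay_home, axes parallel to the work light's. Guide rails 9 mm high stand 105 mm apart at x = -128 mm and narrow to 73 mm at the bay mouth (x = -40 mm). From here the pack is pushed 115 mm along +x; catch and friction take about 10 N, 22 N is ample.
- catch (a joint): The work light's steel side catch on the bay's -y side, with a thumb tab outside the cheek. Angle in rad: 0 = sprung in (bay empty, or snapped into the pack's notch); about 0.08 to 0.18 while the pack's flange holds it aside. It snaps back to 0 when the pack is within about 2 mm of the end wall; the pack then cannot slide out, only play about 4 mm.
- spare_pack: The spare battery pack, loose on the bench between charger and work light, 84 mm high, otherwise like the other: leave it. Origin: centre of its underside.
- bearing: Bystander: ball bearing ring, 52 mm across, 18 mm high, on the bench. Origin: centre of its underside.
- stub: Bystander: short screwdriver, 63 x 93 x 23 mm, lying on the bench. Origin: its middle, on the bench.
- nut: Bystander: hexagon nut, 34 mm, 16 mm high, on the bench. Origin: centre of its underside.
- marker: Bystander: marker pen, 135 mm long, 16 mm high, lying on the bench. Origin: its middle, on the bench.

How it is judged:
By the outcome, as a careful person would: the job done as asked, in the order asked, and still so for the second after the job is handed in, with the robot touching nothing.
It also fails if it takes over 54 s, if anything falls off the work surface, if the arm or the gripper's body presses on something with over 40 N, if the wrist force passes 120 N, or if a joint passes its speed limit or range.

## Robot

A 6-joint arm with a two-finger parallel gripper is mounted at the origin on a cart in front of the work surface, level with it; the furniture and walls round the work are solid. World frame = base frame: x ahead of the robot, y to its left, z up, the work surface at z = 0. Lengths are in m, angles in rad, forces in N, time in s.
With the tool pointing down it reaches from about 0.375 to 0.925 m from the base axis. Payload 5.7 kg.
Tool frame: the origin (TCP) lies on the centre line of the jaws, within the pads' length; the fingertips stand 11 mm ahead of it and the grasp point (between the pads) lies 8 mm behind it (nose_length is the distance from the TCP to the fingertips, in m); z points along the fingers, y is the direction in which the jaws open and shut (so a half turn about z gives the same grasp; the last joint's range is limited). The gripper opens to 88 mm and grips with 3 to 60 N. Pads are 20 mm wide; open, the fingers measure 115 mm over their backs; the gripper's body (75 mm by 178 mm) begins 61 mm behind the grasp point.
Start: joints at [1.22, 0.359, 1.51, -0, 1.272, -0.115], TCP at [0.14, 0.583, 0.234] pointing down, gripper open.
Joint ranges: [-2.97, 2.97], [-1.01, 2.36], [0.21, 2.38], [-0.96, 4.11], [0.2, 2.71], [-2.98, 2.98]. Speed limits (rad/s): [2.39, 2.39, 3.14, 3.14, 3.14, 3.14].

## Interface

Orientations are given as a unit quaternion [x, y, z, w].
In Python, from cell import * gives the robot as it stands.
- The arm moves only by the shell command python3 -m handwheel 'ROWS' [FORCE]. ROWS is JSON, a list that holds one entry, the list of rows, each a list of 7 numbers: the turn, a rotation vector about the tool's x, y, z in degrees, then the shift along the tool's x, y, z in m, then the closure, from -1 (fully open) to 1 (shut). In form: [[[rx, ry, rz, tx, ty, tz, claw], ...]]. A call has 1 to 20 rows; each row shifts and turns the pose as measured when the row begins, along the tool's axes as they then stand; what a row does not reach is not made up. A row lasts 1/8 s, in which the tool goes at most 62.5 mm and 10.7 degrees, less where a joint would pass 70% of its speed; a pose out of reach is approached as far as the arm can. A call with a gripper value outside its range is refused whole. The fingers move at their own pace and stop on an object; FORCE is the grip in N (left out, the last holds). Time passes only in rows, so rows that do not move let the fingers close. It gives the time, the measured TCP pose, the force and the opening at its end, in the units of the state.
- observe(): the state, without advancing time (a new reading comes with each control period).
- capture(name): name is "scene" or "top"; returns the picture (400x640x3 uint8, blue, green, red); there is no depth.
- camera_info(name): a dict with "vertical_fov" (degrees; the focal length in pixels is half the picture's height over the tangent of half this angle, whatever the lens; pixels are square), "cx", "cy" (the principal point, pixels), "pose" (4x4, takes a point from camera to world coordinates). Camera axes: x right, y down, z forward; pixel columns grow to the right and rows downward; lengths in m; the calibration is good to about 2 mm. A picture is of the moment at which its call begins. camera_info takes no time and is no camera call.
- hand_in(): hands the job in, once; it reports no verdict.
The state is a dict: "time": time; "q": joint angles; "joint_velocities": joint speeds; "joint_torque": joint torques, N m; "eef_pos": TCP position; "tcp_rot": TCP orientation; "wrist_force": force on the tool from outside, world axes, zero at the start; "ft_torque": the same for the moment, N m; "width": finger opening in m.
Only numpy, scipy, OpenCV 4.12 (cv2) and the standard library are available. Lean on these libraries where they do the work, as an engineer would, in place of code of your own. Each camera call takes 0.05 s, during which the arm holds its last target.

## Working session

There is one attempt and no reset: what is moved stays moved. The work goes in short steps, Python scripts to look and compute and a shell command to move; the robot and the scene stay as the last step left them, time stands still between calls to the robot, and variables do not carry over. Pictures are saved under pics/ and viewed, and the job is handed in when it is done.

```bash
ls; mkdir -p pics; python3 - <<'E'
from cell import *
import cv2
s=observe(); print(s)
for n in("scene","top"):
    i=camera_info(n); print(n,i)
    cv2.imwrite(f"pics/{n}0.png",capture(n))
E
```

```text
pics
{'time': 0.0, 'q': array([ 1.21991596e+00,  3.59519347e-01,  1.51142317e+00, -2.69793345e-05,
        1.27245512e+00, -1.15078922e-01]), 'joint_velocities': array([-0.00182729, -0.00138945, -0.00217514,  0.00036786, -0.00170558,
       -0.00057994]), 'joint_torque': array([ 1.58648614e-03, -5.15384352e+01, -2.70731324e+01,  6.76974468e-02,
        3.47676384e-02, -1.28991610e-04]), 'eef_pos': array([0.13995158, 0.58277705, 0.23280454]), 'tcp_rot': array([ 1.17623769e-01,  9.93057820e-01, -8.81082962e-04, -1.95822803e-04]), 'wrist_force': array([ 0.51586537, -0.2060546 , -0.65692529]), 'ft_torque': array([0.04617559, 0.01464452, 0.05066468]), 'width': 0.0875816169876634}
scene {'vertical_fov': 52.6502652783929, 'cx': 318.0366322715872, 'cy': 202.06615156904678, 'pose': array([[ 0.61938272, -0.53319155,  0.57625673, -0.16436989],
       [-0.78500981, -0.41017172,  0.46423998, -0.52894343],
       [-0.01116462, -0.7399094 , -0.67261388,  0.8016246 ],
       [ 0.        ,  0.        ,  0.        ,  1.        ]])}
top {'vertical_fov': 55.82455775113371, 'cx': 316.41554664517713, 'cy': 196.51889560696426, 'pose': array([[-0.01867796, -0.99042376,  0.13679146,  0.33712517],
       [-0.99967449,  0.01612136, -0.01977394, -0.01098484],
       [ 0.01737932, -0.13711627, -0.99040249,  1.15662671],
       [ 0.        ,  0.        ,  0.        ,  1.        ]])}
```

View pics/scene0.png

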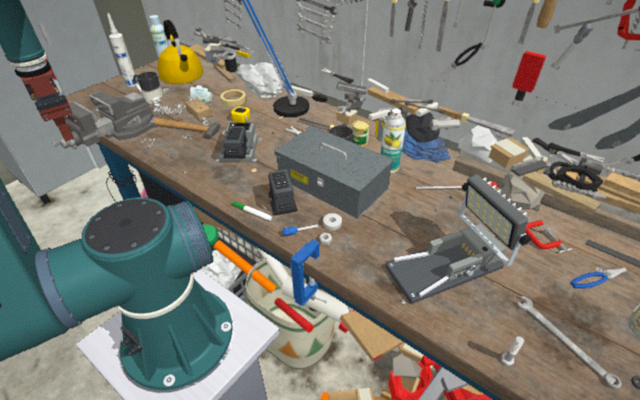

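View pics/top0.png

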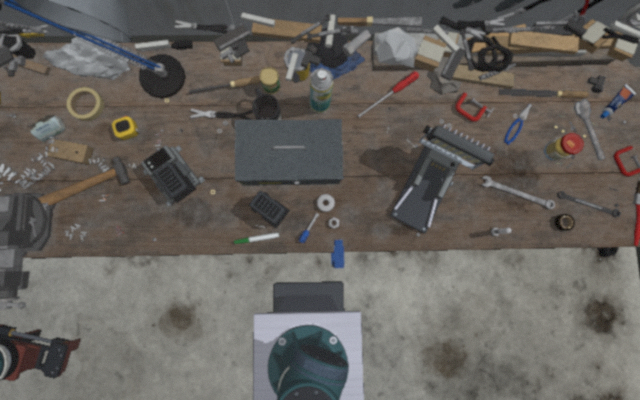

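The scene picture shows the charger with the pack at about (238,140), the spare at (283,190), and the work light at (455,255). In the top picture they are at (170,175), (268,207) and (435,185). I'll zoom in on each.

```bash
python3 - <<'E'
import cv2,numpy as np
t=cv2.imread('pics/top0.png');s=cv2.imread('pics/scene0.png')
def z(im,x,y,w,h,k): return cv2.resize(im[y:y+h,x:x+w],None,fx=k,fy=k,interpolation=cv2.INTER_CUBIC)
cv2.imwrite('pics/z1.png',z(t,130,135,80,75,8))
cv2.imwrite('pics/z2.png',z(t,385,115,115,120,5))
cv2.imwrite('pics/z3.png',z(s,210,105,65,65,9))
cv2.imwrite('pics/z4.png',z(s,380,170,150,135,4))
E
```

```text
(no output)
```

View pics/z1.png

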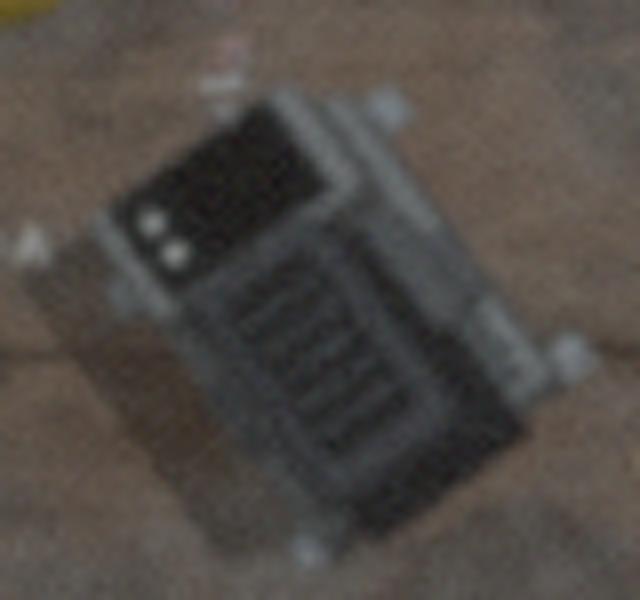

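View pics/z2.png

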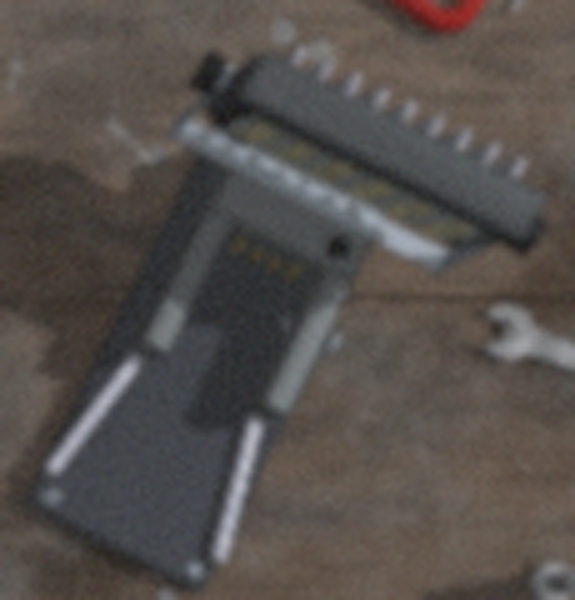

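View pics/z3.png

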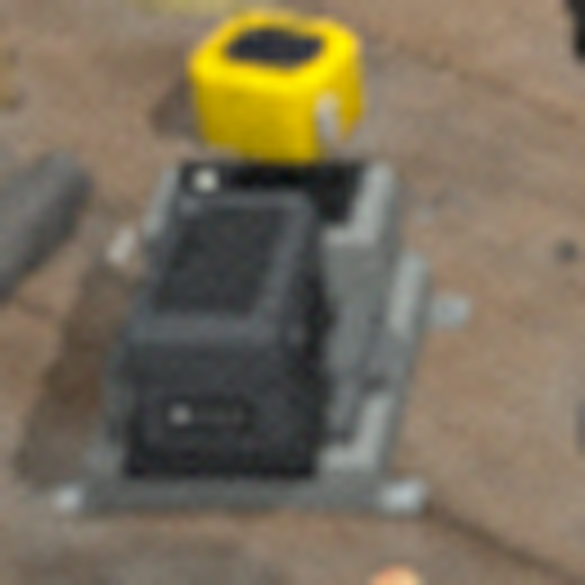

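View pics/z4.png

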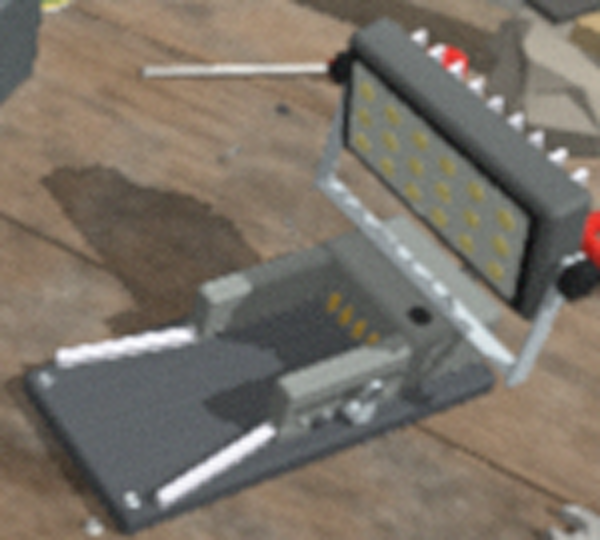

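The zooms show:
- **z1 (top):** charger with the pack's top face; the tail faces the robot at lower right.
- **z2:** foot plate, two white guide rails, two cheeks and the lamp head.
- **z3/z4:** the same things in the scene view, including the tail face dots (z3 180–240,412) and the catch on the -y cheek.

Next I'll convert the corners to world points.

```bash
cat > h.py <<'E'
import numpy as np
from cell import camera_info
def ray(n,p):
    i=camera_info(n);f=200/np.tan(np.radians(i['vertical_fov']/2));T=np.array(i['pose'])
    d=T[:3,:3]@np.array([(p[0]-i['cx'])/f,(p[1]-i['cy'])/f,1]);return T[:3,3],d/np.linalg.norm(d)
def onz(n,p,z):
    o,d=ray(n,p);return o+d*(z-o[2])/d[2]
def tri(pt,ps):
    o1,d1=ray('top',pt);o2,d2=ray('scene',ps)
    a=np.linalg.lstsq(np.c_[d1,-d2],o2-o1,rcond=None)[0]
    A=o1+a[0]*d1;B=o2+a[1]*d2;return (A+B)/2,np.linalg.norm(A-B)
def proj(n,X):
    i=camera_info(n);f=200/np.tan(np.radians(i['vertical_fov']/2));T=np.array(i['pose'])
    c=T[:3,:3].T@(np.asarray(X)-T[:3,3]);return np.array([i['cx']+f*c[0]/c[2],i['cy']+f*c[1]/c[2]])
Z={1:('top',130,135,8),2:('top',385,115,5),3:('scene',210,105,9),4:('scene',380,170,4)}
def u(k,p):
    n,x,y,s=Z[k];return n,((p[0]+.5)/s-.5+x,(p[1]+.5)/s-.5+y)
def w(k,p,z): n,q=u(k,p);return onz(n,q,z)
E
python3 - <<'E'
from h import *
np.set_printoptions(precision=4,suppress=True)
P=lambda l,k,p,z:print(l,k,w(k,p,z))
P('housing nearL',1,(175,312),.069);P('housing nearR',1,(350,190),.069);P('farR',1,(278,92),.069);P('farL',1,(98,215),.069)
P('pack tailL',1,(320,500),.088);P('pack tailR',1,(455,408),.088)
P('sc pack tailL',3,(130,340),.088);P('sc tailR',3,(280,345),.088);P('sc front R',3,(315,195),.088);P('sc front L',3,(180,200),.088)
for l,p in dict(railLn=(50,470),railLf=(138,358),railRn=(220,560),railRf=(258,420)).items(): P(l,2,p,.027)
for l,p in dict(chLi=(178,345),chLo=(150,342),chRo=(287,410),chRi=(268,402)).items(): P(l,2,p,.062)
for l,p in dict(railLn=(58,355),railLf=(192,333),railRn=(162,500),railRf=(272,428)).items(): P(l,4,p,.027)
for l,p in dict(chLo=(200,285),chLi=(250,285),chRi=(280,378)).items(): P(l,4,p,.062)
P('plateL',2,(35,492),.018);P('plateR',2,(205,583),.018)
P('plateL',4,(25,378),.018);P('plateR',4,(125,528),.018)
E
```

```text
housing nearL 1 [0.5626 0.4463 0.069 ]
housing nearR 1 [0.6072 0.3845 0.069 ]
farR 1 [0.6445 0.4121 0.069 ]
farL 1 [0.5991 0.4757 0.069 ]
pack tailL 1 [0.4899 0.3845 0.088 ]
pack tailR 1 [0.5223 0.3378 0.088 ]
sc pack tailL 3 [0.486  0.3715 0.088 ]
sc tailR 3 [0.5157 0.3273 0.088 ]
sc front R 3 [0.5921 0.3889 0.088 ]
sc front L 3 [0.5595 0.4261 0.088 ]
railLn 2 [ 0.4525 -0.2689  0.027 ]
railLf 2 [ 0.5201 -0.3259  0.027 ]
railRn 2 [ 0.3965 -0.3688  0.027 ]
railRf 2 [ 0.4809 -0.3971  0.027 ]
chLi 2 [ 0.5219 -0.3403  0.062 ]
chLo 2 [ 0.5239 -0.3238  0.062 ]
chRo 2 [ 0.4821 -0.4026  0.062 ]
chRi 2 [ 0.487  -0.3917  0.062 ]
railLn 4 [ 0.4517 -0.2707  0.027 ]
railLf 4 [ 0.5181 -0.3275  0.027 ]
railRn 4 [ 0.3955 -0.3712  0.027 ]
railRf 4 [ 0.4804 -0.3984  0.027 ]
chLo 4 [ 0.5251 -0.3228  0.062 ]
chLi 4 [ 0.5437 -0.3469  0.062 ]
chRi 4 [ 0.4874 -0.3925  0.062 ]
plateL 2 [ 0.4401 -0.2611  0.018 ]
plateR 2 [ 0.3832 -0.3617  0.018 ]
plateL 4 [ 0.4306 -0.2609  0.018 ]
plateR 4 [ 0.3723 -0.3618  0.018 ]
```

```bash
cat > ov.py <<'E'
import cv2,sys
from h import *
def T(o,yaw,p):
    c,s=np.cos(np.radians(yaw)),np.sin(np.radians(yaw));return [o[0]+c*p[0]-s*p[1],o[1]+s*p[0]+c*p[1],p[2]]
def zoom(im,x,y,w_,h_,k,gain=2.2):
    r=cv2.resize(im[y:y+h_,x:x+w_],None,fx=k,fy=k,interpolation=cv2.INTER_CUBIC)
    return np.clip(r.astype(float)*gain,0,255).astype(np.uint8)
def dots(im,n,x,y,k,pts,col=(0,255,255)):
    for p in pts:
        q=proj(n,p);c=(int((q[0]-x+.5)*k-.5),int((q[1]-y+.5)*k-.5));cv2.circle(im,c,3,col,-1)
E
python3 - <<'E'
from ov import *
t=cv2.imread('pics/top0.png');s=cv2.imread('pics/scene0.png')
o=(.5363,.3813);yaw=36.2
body=[T(o,yaw,(a,b,z)) for a in(-.048,.048) for b in(-.028,.028) for z in(.034,.088)]
hs=[T(o,yaw,(a,b,.069)) for a in(.052,.106) for b in(-.038,.038)]
def mk(n,im,x,y,w_,h_,k,f,sets):
    a=zoom(im,x,y,w_,h_,k);b=a.copy()
    for p,c in sets:dots(b,n,x,y,k,p,c)
    cv2.imwrite(f,np.hstack([a,b]))
S=[(body,(0,255,255)),(hs,(0,0,255))]
mk('top',t,135,140,70,72,5.6,'pics/c1.png',S);mk('scene',s,213,115,55,55,7,'pics/c2.png',S)
E
```

```text
(no output)
```

View pics/c1.png

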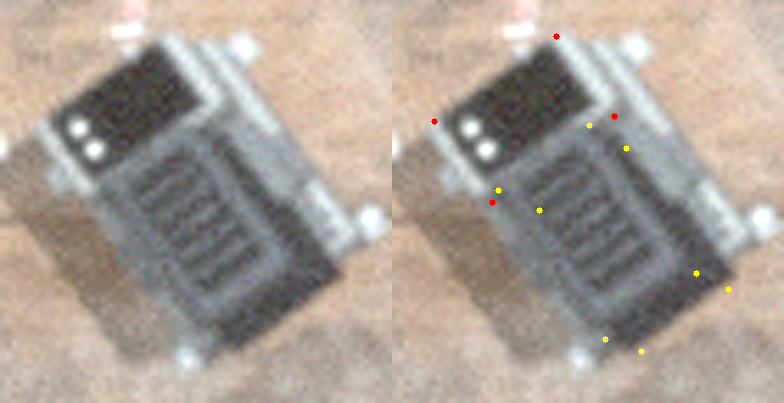

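View pics/c2.png

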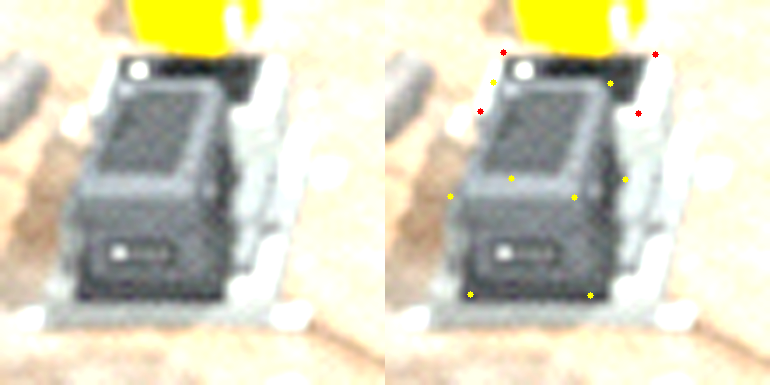

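The overlay shows my first charger guess is 5 mm or so off: the yellow tail points don't lie on the imaged tail edge. I'll average a few frames to get sharper pictures and measure again.

```bash
python3 - <<'E'
from cell import *
from ov import *
for n in('top','scene'):
    a=np.mean([capture(n).astype(float) for _ in range(6)],0); np.save(n+'.npy',a)
t=np.load('top.npy');s=np.load('scene.npy')
def zz(a,x,y,w_,h_,k,f):
    r=cv2.resize(a[y:y+h_,x:x+w_].astype(np.float32),None,fx=k,fy=k,interpolation=cv2.INTER_CUBIC)
    r=255*np.clip(r/140,0,1)**.6
    for i in range(0,w_,10): cv2.putText(r,str(x+i),(int((i+.5)*k),9),0,.35,(0,255,0),1);r[:5,int((i+.5)*k)]=(0,0,255)
    for i in range(0,h_,10): cv2.putText(r,str(y+i),(6,int((i+.5)*k)),0,.35,(0,255,0),1);r[int((i+.5)*k),:5]=(0,0,255)
    cv2.imwrite(f,r)
zz(t,140,140,66,66,9,'pics/d1.png');zz(s,213,113,50,54,11,'pics/d2.png')
zz(t,388,125,90,112,5.3,'pics/d3.png');zz(s,384,225,104,82,7,'pics/d4.png')
E
```

```text
[ WARN:0@13.055] global loadsave.cpp:1063 imwrite_ Unsupported depth image for selected encoder is fallbacked to CV_8U.
```

View pics/d1.png

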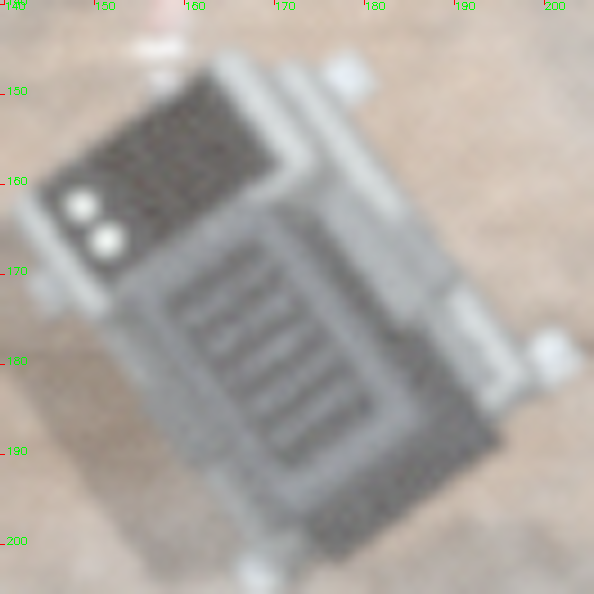

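View pics/d2.png

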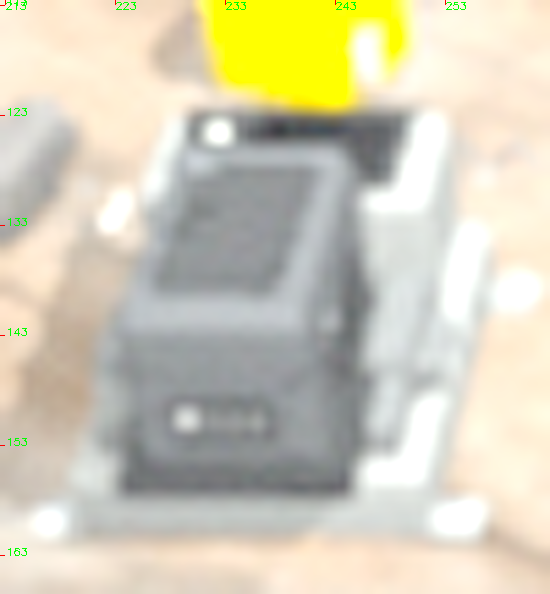

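View pics/d3.png

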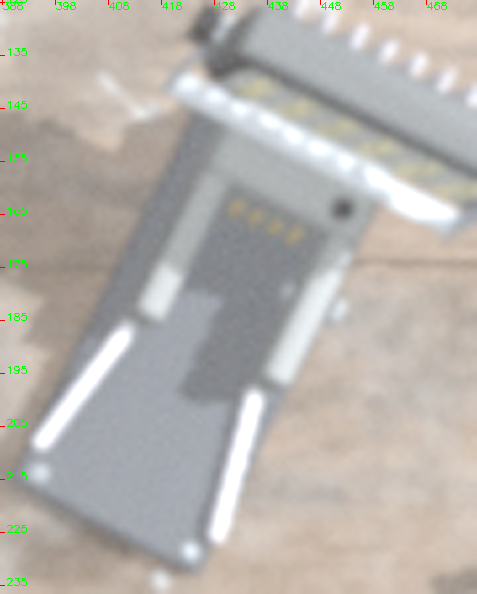

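View pics/d4.png

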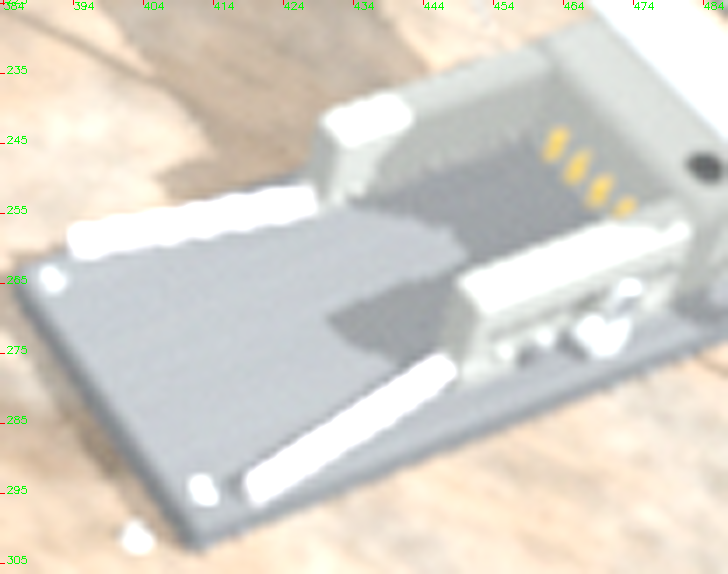

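```bash
python3 - <<'E'
from h import *
np.set_printoptions(precision=4,suppress=True)
D={1:(140,140,9),2:(213,113,11),3:(388,125,5.3),4:(384,225,7)}
c=lambda k,p:(D[k][0]+(p[0]+.5)/D[k][2]-.5,D[k][1]+(p[1]+.5)/D[k][2]-.5)
for l,a,b in [('lugRn',(553,352),(458,518)),('lugLn',(260,572),(50,520)),('lugRf',(348,77),(518,290)),('lugLf',(48,290),(115,212)),
 ('ptailL',(293,510),(127,318)),('ptailR',(425,415),(298,330)),('pfrR',(275,205),(350,155)),('pfrL',(115,290),(190,150)),
 ('hfR',(228,50),(450,110)),('hfL',(20,205),(185,110)),('shoeL',(335,560),(118,492)),('shoeR',(503,440),(355,495)),('led',(80,205),(218,132))]:
    print(l,*tri(c(1,a),c(2,b)))
print('light')
for l,a,b in [('screwL',(40,473),(52,278)),('screwR',(190,550),(203,490)),('railLn',(40,443),(78,240)),('railLf',(127,330),(312,198)),('railRn',(217,538),(255,490)),('railRf',(255,393),(448,368)),('cont1',(237,207),(556,145)),('cont4',(293,235),(626,207)),('hole',(342,208),(706,166)),('chRi near',(268,375),(462,282)),('chRo near',(288,382),(490,308)),('chLo n',(140,305),(328,125)),('chLi n',(165,318),(352,140)),('plateL',(22,485),(15,265)),('plateR',(198,572),(193,545))]:
    print(l,*tri(c(3,a),c(4,b)))
E
```

```text
lugRn [0.5577 0.3227 0.0008] 0.0017832918595976001
lugLn [ 0.4826  0.421  -0.    ] 0.0035010278213590657
lugRf [0.6561 0.3947 0.0023] 5.515805397125923e-05
lugLf [0.5719 0.4793 0.0418] 0.005741055768718116
ptailL [0.4925 0.3787 0.0849] 0.0005488856603923304
ptailR [0.5227 0.3398 0.0805] 0.0014846181462085833
pfrR [0.5902 0.3868 0.0882] 0.0013546018761301725
pfrL [0.5664 0.4366 0.0829] 0.004123085215474373
hfR [0.6492 0.4103 0.0666] 0.0032375883960685313
hfL [0.5977 0.4754 0.0677] 0.0025201625463242053
shoeL [0.4836 0.3865 0.0251] 0.0019694223281841727
shoeR [0.5245 0.3307 0.0249] 0.0013268998362943412
led [0.5966 0.4573 0.0669] 0.00014409782119063975
light
screwL [ 0.4372 -0.2715  0.0189] 0.00022815551116395715
screwR [ 0.3918 -0.3556  0.0177] 0.00024029273234181682
railLn [ 0.4541 -0.2714  0.0234] 1.0918170479171639e-05
railLf [ 0.5198 -0.3264  0.024 ] 0.004022126997874763
railRn [ 0.3982 -0.37    0.023 ] 0.00016937696302095494
railRf [ 0.4815 -0.3977  0.0231] 0.001837366771725335
cont1 [ 0.5872 -0.3885  0.0359] 0.000713085930953727
cont4 [ 0.5701 -0.4194  0.0397] 0.0014517092990580696
hole [ 0.5793 -0.4379  0.066 ] 0.0002361903350813745
chRi near [ 0.4865 -0.3926  0.0601] 0.001043950912148004
chRo near [ 0.4827 -0.4041  0.0591] 0.0015606450637386355
chLo n [ 0.528  -0.3245  0.0549] 0.000645596515006268
chLi n [ 0.5192 -0.3361  0.0626] 0.0012501381379647599
plateL [ 0.4302 -0.2599  0.024 ] 0.0001630415605895884
plateR [ 0.379  -0.3618  0.0073] 0.0023221613439017826
```

Triangulation agrees with the given sizes: shoe width 69 mm at z = 0.025, foot-plate screws at z = 0.018, contacts on the end wall, and rails 88 mm long.

| Thing | Origin (x, y) | Yaw |
|---|---|---|
| Charger and pack | (0.5445, 0.387) | 36.2° |
| Work light | (0.5367, −0.382) | −29° |
| Runway | (0.436, −0.326) | −29° |

First I turn the tool, then measure how far to go.

```bash
cat > g.py <<'E'
import sys
from cell import *
import numpy as np
from scipy.spatial.transform import Rotation as R
def go(p,ya):
    s=observe();r=R.from_quat(s['tcp_rot']);a=np.radians(ya)
    y=np.array([np.cos(a),np.sin(a),0]);z=np.array([0,0,-1.]);t=R.from_matrix(np.c_[np.cross(y,z),y,z])
    print('t',round(s['time'],2),'pos',s['eef_pos'].round(4),'F',s['wrist_force'].round(1),'w',round(s['width'],4))
    print('turn',(r.inv()*t).as_rotvec(degrees=True).round(2),'shift now',r.inv().apply(np.array(p)-s['eef_pos']).round(4),'after turn',t.inv().apply(np.array(p)-s['eef_pos']).round(4))
go([float(v) for v in sys.argv[1:4]],float(sys.argv[4]))
E
python3 -m handwheel '[[[0,0,-9.9,0,0,0,-1],[0,0,-9.9,0,0,0,-1],[0,0,-9.9,0,0,0,-1],[0,0,-9.9,0,0,0,-1],[0,0,-9.9,0,0,0,-1],[0,0,0,0,0,0,-1]]]' 30
python3 g.py .5445 .387 .2 126.2
```

```text
time: 1.45
eef_pos: [0.1402, 0.5834, 0.2338]
tcp_rot: [-0.321, 0.947, 0.0, 0.0]
wrist_force: [-0.4, -0.4, -0.4]
width: 0.0878
t 1.45 pos [0.1402 0.5834 0.2338] F [-0.4 -0.4 -0.4] w 0.0878
turn [0.01 0.01 1.27] shift now [-0.2014 -0.4019  0.0338] after turn [-0.2103 -0.3973  0.0338]
```

```bash
python3 -m handwheel '[[[0,0,1.2,0,0,0,-1],[0,0,0,-0.0234,-0.0441,0,-1],[0,0,0,-0.0234,-0.0441,0,-1],[0,0,0,-0.0234,-0.0441,0,-1],[0,0,0,-0.0234,-0.0441,0,-1],[0,0,0,-0.0234,-0.0441,0,-1],[0,0,0,-0.0234,-0.0441,0,-1],[0,0,0,-0.0234,-0.0441,0,-1],[0,0,0,-0.0234,-0.0441,0,-1],[0,0,0,-0.0234,-0.0441,0,-1],[0,0,0,0,0,0,-1]]]'
python3 g.py .5445 .387 .06 126.2
python3 - <<'E'
from cell import *
import cv2
cv2.imwrite('pics/e1.png',capture('top'))
E
```

```text
time: 2.82
eef_pos: [0.554, 0.3758, 0.234]
tcp_rot: [-0.292, 0.956, 0.002, 0.002]
wrist_force: [-0.9, 0.3, 0.2]
width: 0.088
t 2.83 pos [0.554  0.3758 0.234 ] F [-0.9  0.3  0.2] w 0.088
turn [ 0.1   0.24 -2.19] shift now [0.0024 0.0142 0.174 ] after turn [0.0011 0.0146 0.174 ]
```

View pics/e1.png

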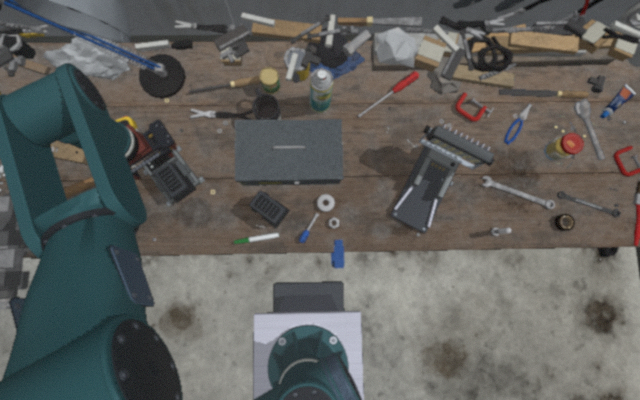

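The arm is above the charger and the charger at (172,175) is still clear. I'll correct the aim, then descend part way.

```bash
python3 -m handwheel '[[[0.1,0.2,-2.2,0.001,0.0146,0,-1],[0,0,0,0,0,0,-1],[0,0,0,0,0,0.03,-1],[0,0,0,0,0,0.03,-1],[0,0,0,0,0,0.02,-1],[0,0,0,0,0,0,-1]]]'
python3 g.py .5445 .387 .06 126.2
python3 - <<'E'
from cell import *
import cv2
for n,b in(('top',(100,100,150,130)),('scene',(170,60,150,130))):
    a=capture(n);x,y,w,h=b
    cv2.imwrite(f'pics/f_{n}.png',cv2.convertScaleAbs(cv2.resize(a[y:y+h,x:x+w],None,fx=4.5,fy=4.5,interpolation=2),alpha=1.6))
E
```

```text
time: 3.62
eef_pos: [0.5347, 0.3952, 0.1536]
tcp_rot: [-0.316, 0.949, 0.001, -0.001]
wrist_force: [0.5, 0.2, -0.2]
width: 0.0878
t 3.62 pos [0.5347 0.3952 0.1536] F [ 0.5  0.2 -0.2] w 0.0878
turn [ 0.15 -0.01  0.61] shift now [-0.0029 -0.0127  0.0936] after turn [-0.003  -0.0124  0.0936]
```

View pics/f_scene.png

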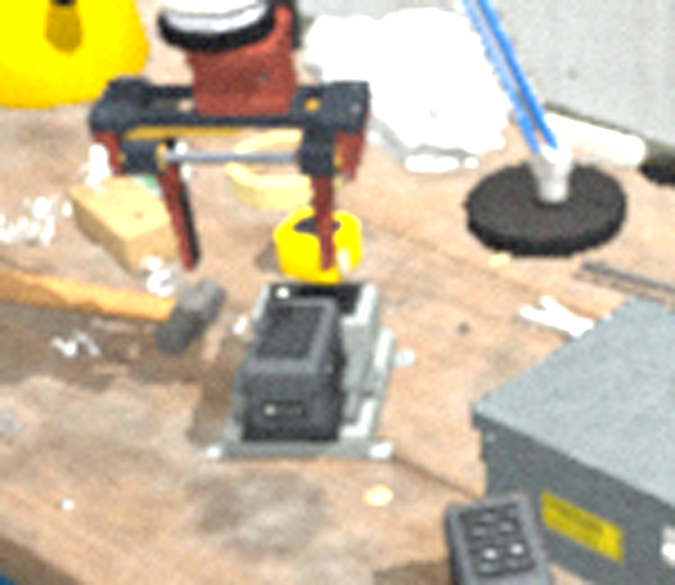

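View pics/f_top.png

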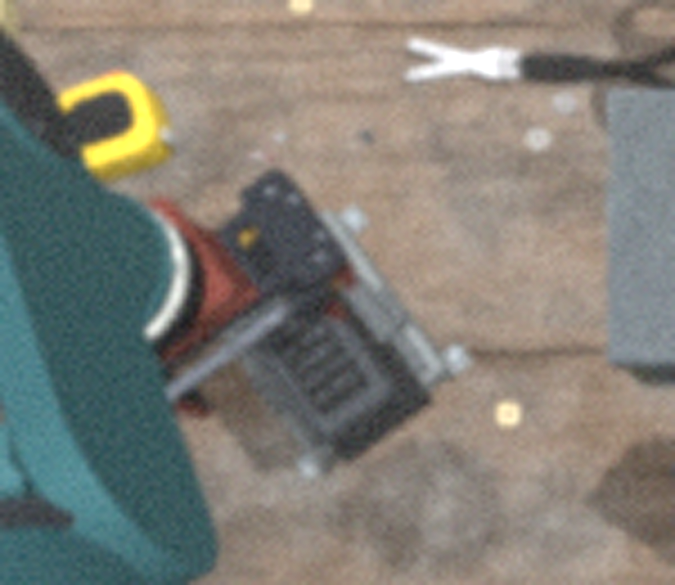

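The fingers stand beside the pack, with the top jaws at (300,290) in the top zoom, still about 13 mm off to +y. I'll correct that with settling rows.

```bash
python3 -m handwheel '[[[0,0,0,0,0,0,-1],[0,0,0,0,0,0,-1]]]'; python3 g.py .5445 .387 .06 126.2
python3 -m handwheel '[[[0.1,0,0.6,-0.003,-0.0124,0,-1],[0,0,0,0,0,0,-1],[0,0,0,0,0,0,-1]]]'; python3 g.py .5445 .387 .06 126.2
```

```text
time: 3.98
eef_pos: [0.5372, 0.3969, 0.158]
tcp_rot: [-0.316, 0.949, 0.002, 0.003]
wrist_force: [0.5, 0.4, 0.4]
width: 0.0878
t 3.98 pos [0.5372 0.3969 0.158 ] F [0.5 0.4 0.4] w 0.0878
turn [0.1  0.41 0.63] shift now [ 0.0008 -0.0125  0.098 ] after turn [-0.0001 -0.0123  0.098 ]
time: 4.35
eef_pos: [0.5487, 0.3881, 0.1593]
tcp_rot: [-0.31, 0.951, 0.001, 0.005]
wrist_force: [0.0, -0.6, 0.1]
width: 0.0876
t 4.35 pos [0.5487 0.3881 0.1593] F [ 0.  -0.6  0.1] w 0.0876
turn [-0.03  0.54 -0.05] shift now [0.005  0.0017 0.0993] after turn [0.0041 0.0016 0.0993]
```

```bash
python3 -m handwheel '[[[0,0.5,0,0.004,0.0016,0.02,-1],[0,0,0,0,0,0.02,-1],[0,0,0,0,0,0.02,-1],[0,0,0,0,0,0,-1],[0,0,0,0,0,0,-1]]]'; python3 g.py .5445 .387 .06 126.2
```

```text
time: 4.97
eef_pos: [0.5419, 0.3861, 0.0931]
tcp_rot: [-0.31, 0.951, -0.001, -0.003]
wrist_force: [1.2, 0.9, -0.6]
width: 0.0879
t 4.97 pos [0.5419 0.3861 0.0931] F [ 1.2  0.9 -0.6] w 0.0879
turn [ 0.02 -0.31 -0.06] shift now [-0.0028 -0.0008  0.0331] after turn [-0.0026 -0.0008  0.0331]
```

```bash
python3 -m handwheel '[[[0,-0.3,0,-0.002,-0.0008,0.012,-1],[0,0,0,0,0,0.012,-1],[0,0,0,0,0,0.006,-1],[0,0,0,0,0,0,-1],[0,0,0,0,0,0,-1]]]'; python3 g.py .5445 .387 .06 126.2
python3 - <<'E'
from cell import *
import cv2
for n,b in(('top',(100,100,150,130)),('scene',(190,80,110,100))):
    a=capture(n);x,y,w,h=b;k=660/w
    cv2.imwrite(f'pics/g_{n}.png',cv2.convertScaleAbs(cv2.resize(a[y:y+h,x:x+w],None,fx=k,fy=k,interpolation=2),alpha=1.6))
E
```

```text
time: 5.6
eef_pos: [0.5448, 0.3871, 0.0621]
tcp_rot: [-0.31, 0.951, 0.0, 0.001]
wrist_force: [0.6, 0.4, -0.6]
width: 0.0881
t 5.6 pos [0.5448 0.3871 0.0621] F [ 0.6  0.4 -0.6] w 0.0881
turn [ 0.01  0.12 -0.05] shift now [0.0003 0.     0.0021] after turn [0.0003 0.     0.0021]
```

View pics/g_scene.png

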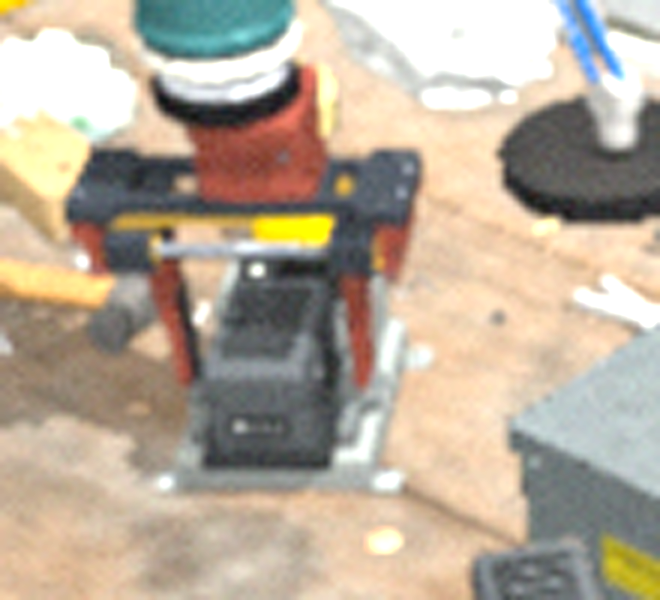

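The fingers straddle the pack, with tips at (190,380) and (362,380). I'll close the gripper.

```bash
python3 -m handwheel '[[[0,0,0,0,0,0,1],[0,0,0,0,0,0,1],[0,0,0,0,0,0,1],[0,0,0,0,0,0,1],[0,0,0,0,0,0,1],[0,0,0,0,0,0,1]]]' 45; python3 g.py .4961 .3514 .062 126.2
```

```text
time: 6.45
eef_pos: [0.5452, 0.3875, 0.063]
tcp_rot: [-0.31, 0.951, 0.001, 0.002]
wrist_force: [0.1, 0.3, 0.0]
width: 0.0561
t 6.45 pos [0.5452 0.3875 0.063 ] F [0.1 0.3 0. ] w 0.0561
turn [ 0.    0.22 -0.05] shift now [ 0.061  -0.0002  0.0008] after turn [ 0.061  -0.0001  0.001 ]
```

Width reads 56.1 mm, which matches the body, and the side force is near zero. Now I draw it out along tool +x.

```bash
python3 -m handwheel '[[[0,0,0,0.008,0,0,1],[0,0,0,0.008,0,0,1],[0,0,0,0.008,0,0,1],[0,0,0,0.008,0,0,1]]]'; python3 g.py .4961 .3514 .062 126.2
```

```text
time: 6.95
eef_pos: [0.5238, 0.3723, 0.0634]
tcp_rot: [-0.31, 0.951, 0.003, 0.009]
wrist_force: [1.5, 1.2, -1.3]
width: 0.0557
t 6.95 pos [0.5238 0.3723 0.0634] F [ 1.5  1.2 -1.3] w 0.0557
turn [ 0.02  1.05 -0.06] shift now [ 0.0347 -0.0005  0.0007] after turn [ 0.0347 -0.0005  0.0014]
```

```bash
python3 -m handwheel '[[[0,0.8,0,0.008,0,0,1],[0,0,0,0.009,0,0,1],[0,0,0,0.009,0,0,1],[0,0,0,0.009,0,0,1],[0,0,0,0.004,0,0,1],[0,0,0,0,0,0,1],[0,0,0,0,0,0,1]]]'; python3 g.py .4961 .3514 .062 126.2
python3 - <<'E'
from cell import *
import cv2
a=capture('scene')[80:180,190:300]
cv2.imwrite('pics/h.png',cv2.convertScaleAbs(cv2.resize(a,None,fx=6,fy=6,interpolation=2),alpha=1.6))
E
```

```text
time: 7.82
eef_pos: [0.4882, 0.3461, 0.0631]
tcp_rot: [-0.31, 0.951, 0.0, 0.0]
wrist_force: [0.5, 0.7, -1.4]
width: 0.0558
t 7.83 pos [0.4882 0.3461 0.0631] F [ 0.5  0.7 -1.4] w 0.0558
turn [ 0.02  0.01 -0.07] shift now [-0.0095 -0.0004  0.0011] after turn [-0.0095 -0.0004  0.0011]
```

View pics/h.png

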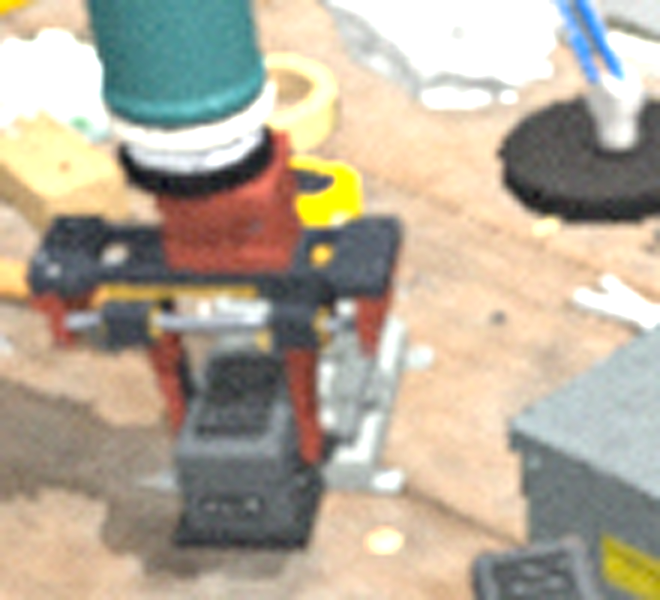

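The pack is drawn out 70 mm, clear of the lips, upright and the same way up. Now I lift, turn +65°, and carry it over.

```bash
python3 -m handwheel '[[[0,0,0,0,0,-0.03,1],[0,0,0,0,0,-0.045,1],[0,0,0,0,0,-0.045,1],[0,0,0,0,0,-0.045,1],[0,0,0,0,0,0,1],[0,0,9.5,0,0,0,1],[0,0,9.5,0,0,0,1],[0,0,9.5,0,0,0,1],[0,0,9.5,0,0,0,1],[0,0,9.5,0,0,0,1],[0,0,9.5,0,0,0,1],[0,0,7,0,0,0,1],[0,0,0,0,0,0,1],[0,0,0,0,0,0,1]]]'; python3 g.py .4361 -.3261 .22 61
```

```text
time: 9.62
eef_pos: [0.4695, 0.3357, 0.2021]
tcp_rot: [0.257, 0.966, -0.02, -0.021]
wrist_force: [-0.1, -0.1, -5.2]
width: 0.0556
t 9.62 pos [0.4695 0.3357 0.2021] F [-0.1 -0.1 -5.2] w 0.0556
turn [-2.88 -1.79 -0.76] shift now [-0.2993 -0.5914  0.0028] after turn [-0.2916 -0.595  -0.0179]
```

```bash
python3 -m handwheel '[[[-2.8,-1.8,-0.8,0,0,-0.02,1],[0,0,0,0,0,0,1],[0,0,0,-0.0224,-0.0458,0,1],[0,0,0,-0.0224,-0.0458,0,1],[0,0,0,-0.0224,-0.0458,0,1],[0,0,0,-0.0224,-0.0458,0,1],[0,0,0,-0.0224,-0.0458,0,1],[0,0,0,-0.0224,-0.0458,0,1],[0,0,0,0,0,0,1],[0,0,0,0,0,0,1]]]'; python3 g.py .4361 -.3261 .22 61
```

```text
time: 10.88
eef_pos: [0.4553, 0.0219, 0.2161]
tcp_rot: [0.245, 0.97, -0.003, -0.006]
wrist_force: [1.0, -0.3, -4.8]
width: 0.0561
t 10.88 pos [0.4553 0.0219 0.2161] F [ 1.  -0.3 -4.8] w 0.0561
turn [-0.5  -0.53  0.69] shift now [-0.1481 -0.3155 -0.0025] after turn [-0.1519 -0.3137 -0.0039]
```

```bash
python3 -m handwheel '[[[-0.5,-0.5,0.7,0,0,0,1],[0,0,0,-0.0215,-0.0445,0,1],[0,0,0,-0.0215,-0.0445,0,1],[0,0,0,-0.0215,-0.0445,0,1],[0,0,0,-0.0215,-0.0445,0,1],[0,0,0,-0.0215,-0.0445,0,1],[0,0,0,-0.0215,-0.0445,0,1],[0,0,0,-0.0215,-0.0445,0,1],[0,0,0,0,0,0,1],[0,0,0,0,0,0,1]]]'; python3 g.py .4361 -.3261 .22 61
```

```text
time: 12.12
eef_pos: [0.4438, -0.3216, 0.2134]
tcp_rot: [0.241, 0.97, 0.003, 0.002]
wrist_force: [0.5, 0.6, -5.5]
width: 0.056
t 12.12 pos [ 0.4438 -0.3216  0.2134] F [ 0.5  0.6 -5.5] w 0.056
turn [0.36 0.1  1.08] shift now [ 0.0047 -0.0076 -0.0066] after turn [ 0.0045 -0.0077 -0.0066]
```

```bash
python3 -m handwheel '[[[0.3,0.1,1.1,0.0045,-0.0077,0,1],[0,0,0,0,0,0,1],[0,0,0,0,0,0.03,1],[0,0,0,0,0,0.04,1],[0,0,0,0,0,0.04,1],[0,0,0,0,0,0.01,1],[0,0,0,0,0,0,1],[0,0,0,0,0,0,1]]]'; python3 g.py .4361 -.3261 .055 61
python3 - <<'E'
from cell import *
import cv2
for n,b in(('top',(370,110,120,120)),('scene',(370,160,150,140))):
    a=capture(n);x,y,w,h=b;k=4.5
    cv2.imwrite(f'pics/i_{n}.png',cv2.convertScaleAbs(cv2.resize(a[y:y+h,x:x+w],None,fx=k,fy=k,interpolation=2),alpha=1.6))
E
```

```text
time: 13.12
eef_pos: [0.4395, -0.3223, 0.0946]
tcp_rot: [0.248, 0.969, -0.001, 0.003]
wrist_force: [-0.3, -0.4, -4.9]
width: 0.0557
t 13.12 pos [ 0.4395 -0.3223  0.0946] F [-0.3 -0.4 -4.9] w 0.0557
turn [0.01 0.36 0.31] shift now [ 0.0014 -0.005   0.0396] after turn [ 0.0011 -0.005   0.0396]
```

View pics/i_scene.png

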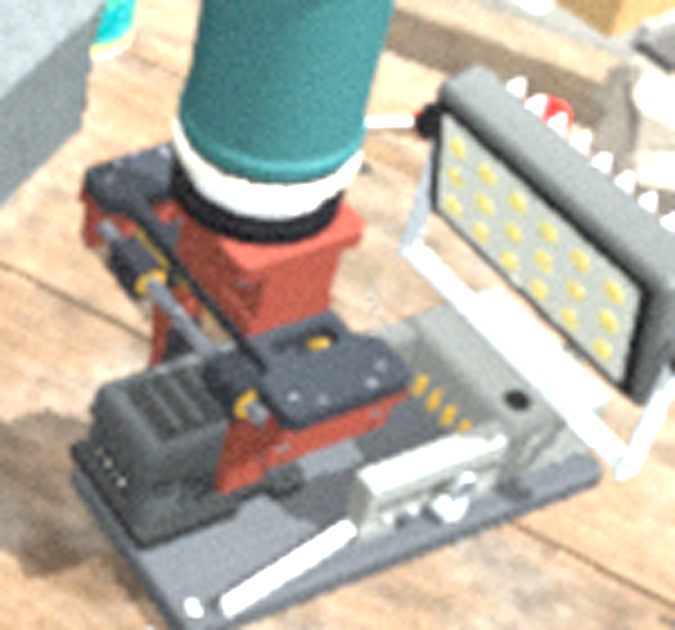

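View pics/i_top.png

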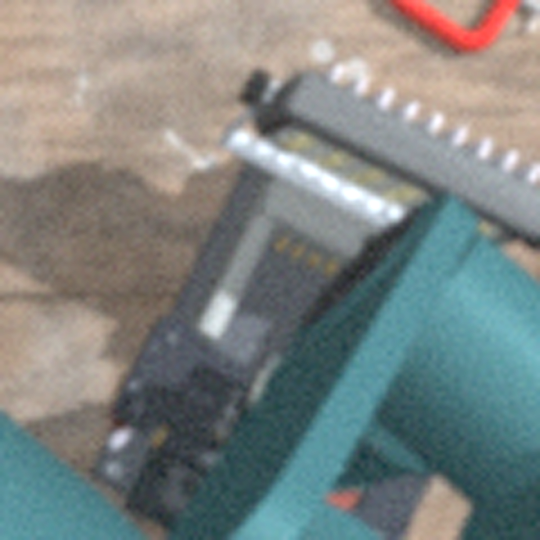

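In the scene zoom the pack hangs just above the runway between the rails, contacts toward the bay; its tail corner is at (100,460). I'll correct by −5 mm sideways and lower it.

```bash
python3 -m handwheel '[[[0,0.3,0.3,0.001,-0.005,0.012,1],[0,0,0,0,0,0.012,1],[0,0,0,0,0,0,1],[0,0,0,0,0,0,1]]]'; python3 g.py .4361 -.3261 .055 61
```

```text
time: 13.72
eef_pos: [0.4369, -0.3278, 0.0704]
tcp_rot: [0.251, 0.968, -0.001, 0.002]
wrist_force: [1.0, 0.8, -5.9]
width: 0.0557
t 13.72 pos [ 0.4369 -0.3278  0.0704] F [ 1.   0.8 -5.9] w 0.0557
turn [-0.05  0.22 -0.05] shift now [0.0016 0.0011 0.0154] after turn [0.0015 0.0011 0.0154]
```

```bash
python3 -m handwheel '[[[0,0.2,0,0.0015,0.001,0.007,1],[0,0,0,0,0,0.004,1],[0,0,0,0,0,0.002,1],[0,0,0,0,0,0,1],[0,0,0,0,0,0,1]]]'; python3 g.py .4361 -.3261 .055 61
```

```text
time: 14.35
eef_pos: [0.4363, -0.3261, 0.0566]
tcp_rot: [0.251, 0.968, -0.0, 0.0]
wrist_force: [1.0, 0.2, -5.5]
width: 0.0556
t 14.35 pos [ 0.4363 -0.3261  0.0566] F [ 1.   0.2 -5.5] w 0.0556
turn [-0.05  0.03 -0.03] shift now [ 0.0002 -0.0001  0.0016] after turn [ 0.0002 -0.0001  0.0016]
```

```bash
python3 -m handwheel '[[[0,0,0,0,0,0.0015,1],[0,0,0,0,0,0,1],[0,0,0,0,0,0,1]]]'; python3 g.py .4361 -.3261 .055 61
```

```text
time: 14.72
eef_pos: [0.4365, -0.3264, 0.0554]
tcp_rot: [0.251, 0.968, -0.001, 0.0]
wrist_force: [-0.6, 0.4, -4.9]
width: 0.0558
t 14.72 pos [ 0.4365 -0.3264  0.0554] F [-0.6  0.4 -4.9] w 0.0558
turn [-0.06  0.07 -0.04] shift now [0.0005 0.     0.0004] after turn [0.0005 0.     0.0004]
```

```bash
python3 -m handwheel '[[[0,0,0,0,0,0.0015,1],[0,0,0,0,0,0,1]]]'; python3 g.py .4361 -.3261 .055 61
python3 -m handwheel '[[[0,0,0,0,0,0.0012,1],[0,0,0,0,0,0,1]]]'; python3 g.py .4361 -.3261 .055 61
```

```text
time: 14.98
eef_pos: [0.4367, -0.3266, 0.0554]
tcp_rot: [0.251, 0.968, -0.001, 0.001]
wrist_force: [0.2, 0.1, -6.3]
width: 0.0557
t 14.97 pos [ 0.4367 -0.3266  0.0554] F [ 0.2  0.1 -6.3] w 0.0557
turn [-0.07  0.12 -0.04] shift now [0.0008 0.0002 0.0004] after turn [0.0008 0.0002 0.0004]
time: 15.22
eef_pos: [0.4368, -0.3267, 0.0551]
tcp_rot: [0.251, 0.968, -0.001, 0.001]
wrist_force: [0.8, 0.3, -5.4]
width: 0.0557
t 15.22 pos [ 0.4368 -0.3267  0.0551] F [ 0.8  0.3 -5.4] w 0.0557
turn [-0.08  0.16 -0.04] shift now [0.0009 0.0002 0.0001] after turn [0.0009 0.0002 0.0001]
```

```bash
python3 -m handwheel '[[[0,0,0,0,0,0.002,1],[0,0,0,0,0,0.001,1],[0,0,0,0,0,0,1]]]'; python3 g.py .4361 -.3261 .055 61
```

```text
time: 15.6
eef_pos: [0.4368, -0.3268, 0.0551]
tcp_rot: [0.251, 0.968, -0.001, 0.002]
wrist_force: [0.8, -1.3, -5.6]
width: 0.056
t 15.6 pos [ 0.4368 -0.3268  0.0551] F [ 0.8 -1.3 -5.6] w 0.056
turn [-0.09  0.21 -0.04] shift now [0.001  0.0002 0.0001] after turn [0.001  0.0002 0.0001]
```

```bash
python3 - <<'E'
from cell import *
import cv2
for n,b in(('scene',(370,220,100,90)),):
    a=capture(n);x,y,w,h=b;k=6.5
    cv2.imwrite(f'pics/j_{n}.png',cv2.convertScaleAbs(cv2.resize(a[y:y+h,x:x+w],None,fx=k,fy=k,interpolation=2),alpha=1.7))
E
```

```text
(no output)
```

View pics/j_scene.png

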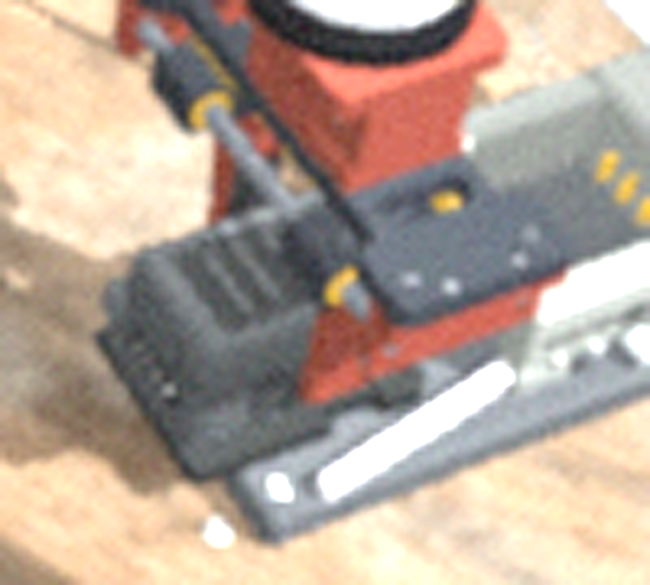

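```bash
python3 -m handwheel '[[[0,0.2,0,0,0,0.004,1],[0,0,0,0,0,0.003,1]]]'; python3 g.py .4361 -.3261 .055 61
```

```text
time: 15.9
eef_pos: [0.4371, -0.327, 0.0545]
tcp_rot: [0.25, 0.968, -0.001, 0.0]
wrist_force: [-8.3, 5.9, 29.8]
width: 0.0558
t 15.9 pos [ 0.4371 -0.327   0.0545] F [-8.3  5.9 29.8] w 0.0558
turn [-0.11  0.08 -0.01] shift now [ 0.0014  0.0003 -0.0005] after turn [ 0.0014  0.0003 -0.0005]
```

It is firmly on the deck: contact force 30 N at the predicted height. I'll relax the press, release and rise.

```bash
python3 -m handwheel '[[[0,0,0,0,0,0,1],[0,0,0,0,0,-0.0003,0.2],[0,0,0,0,0,0,-1],[0,0,0,0,0,0,-1],[0,0,0,0,0,0,-1],[0,0,0,0,0,0,-1],[0,0,0,0,0,0,-1]]]' ; python3 g.py .4361 -.3261 .055 61
```

```text
time: 16.77
eef_pos: [0.4382, -0.328, 0.0544]
tcp_rot: [0.25, 0.968, -0.002, 0.001]
wrist_force: [-0.2, 0.1, -0.3]
width: 0.0874
t 16.77 pos [ 0.4382 -0.328   0.0544] F [-0.2  0.1 -0.3] w 0.0874
turn [-0.15  0.18 -0.01] shift now [ 0.0027  0.0007 -0.0006] after turn [ 0.0027  0.0007 -0.0006]
```

```bash
python3 -m handwheel '[[[0,0,0,0,0,-0.02,-1],[0,0,0,0,0,-0.03,-1],[0,0,0,0,0,-0.03,-1],[0,0,0,0,0,-0.02,-1],[0,0,0,0,0,0,-1],[0,0,0,0.03,0,0,-1],[0,0,0,0.035,0,0,-1],[0,0,0,0.03,0,0,-1],[0,0,0,0.005,0,0,1],[0,0,0,0,0,0,1],[0,0,0,0,0,0,1]]]' ; python3 g.py .3618 -.285 .05 61
python3 - <<'E'
from cell import *
import cv2
for n,b in(('top',(370,110,120,130)),('scene',(370,200,130,110))):
    a=capture(n);x,y,w,h=b;k=5
    cv2.imwrite(f'pics/k_{n}.png',cv2.convertScaleAbs(cv2.resize(a[y:y+h,x:x+w],None,fx=k,fy=k,interpolation=2),alpha=1.6))
E
```

```text
time: 18.15
eef_pos: [0.3485, -0.2776, 0.1527]
tcp_rot: [0.251, 0.968, -0.001, -0.0]
wrist_force: [0.5, -0.4, -0.1]
width: 0.0615
t 18.15 pos [ 0.3485 -0.2776  0.1527] F [ 0.5 -0.4 -0.1] w 0.0615
turn [-0.07 -0.   -0.02] shift now [-1.520e-02  1.000e-04  1.027e-01] after turn [-0.0152  0.      0.1027]
```

View pics/k_scene.png

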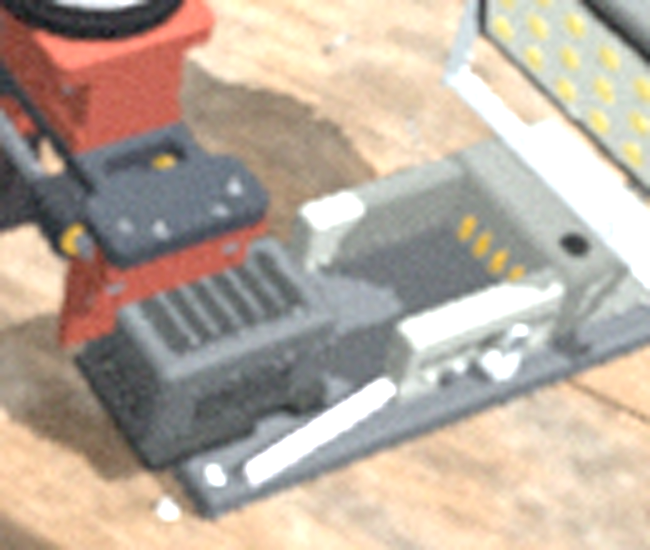

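View pics/k_top.png

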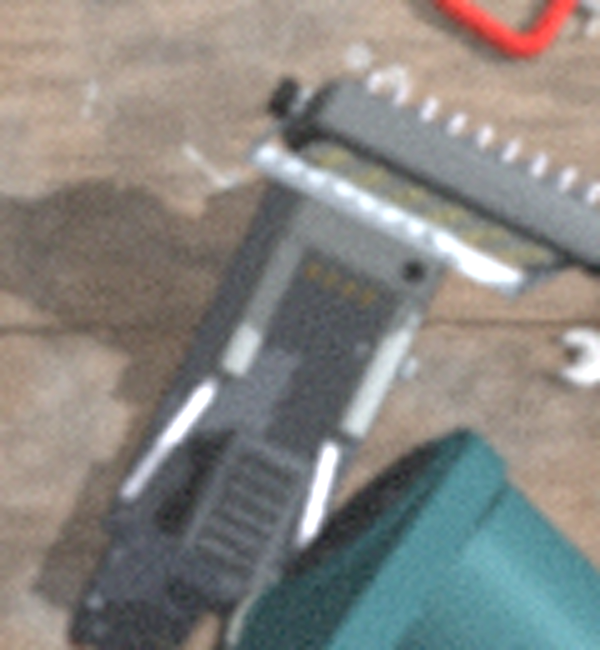

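The pack sits straight between the rails with its tail at lower left, and the fingers are behind and clear of it. I'll shut the jaws and lower them behind the tail.

```bash
python3 -m handwheel '[[[0,0,0,0.002,0,0,1],[0,0,0,0,0,0,1],[0,0,0,0,0,0.025,1],[0,0,0,0,0,0.03,1],[0,0,0,0,0,0.03,1],[0,0,0,0,0,0.012,1],[0,0,0,0,0,0,1],[0,0,0,0,0,0,1]]]' ; python3 g.py .3618 -.285 .05 61
```

```text
time: 19.25
eef_pos: [0.3503, -0.2801, 0.0552]
tcp_rot: [0.25, 0.968, -0.002, 0.003]
wrist_force: [-0.4, -0.3, 0.2]
width: 0.0005
t 19.25 pos [ 0.3503 -0.2801  0.0552] F [-0.4 -0.3  0.2] w 0.0005
turn [-0.19  0.36  0.03] shift now [-0.0124  0.0013  0.0053] after turn [-0.0125  0.0013  0.0052]
```

```bash
cat > p.py <<'E'
from cell import *
import numpy as np
s=observe();d=s['eef_pos'][:2]-np.array([.5367,-.3819])
u=np.array([.8746,-.4848]);n=np.array([.4848,.8746]);F=s['wrist_force']
print('along',(d@u).round(4),'lat',(d@n).round(4),'Falong',(F[:2]@u).round(1),'Flat',(F[:2]@n).round(1),F[2].round(1))
E
python3 -m handwheel '[[[-0.2,0.3,0,-0.005,0.0013,0.006,1],[0,0,0,-0.01,0,0,1],[0,0,0,-0.01,0,0,1],[0,0,0,0,0,0,1]]]' ; python3 g.py .436 -.326 .049 61;python3 p.py
```

```text
time: 19.75
eef_pos: [0.3764, -0.2938, 0.051]
tcp_rot: [0.25, 0.968, -0.001, 0.003]
wrist_force: [-1.1, -0.3, 0.4]
width: 0.0003
t 19.75 pos [ 0.3764 -0.2938  0.051 ] F [-1.1 -0.3  0.4] w 0.0003
turn [-0.07  0.35  0.03] shift now [-0.0677  0.0007  0.0024] after turn [-0.0678  0.0007  0.002 ]
along -0.1829 lat -0.0007 Falong -0.8 Flat -0.8 0.4
```

```bash
python3 -m handwheel '[[[0,0.3,0,-0.006,0.0007,0.002,1],[0,0,0,-0.006,0,0,1],[0,0,0,-0.006,0,0,1],[0,0,0,-0.006,0,0,1]]]' ; python3 g.py .436 -.326 .049 61;python3 p.py
python3 -m handwheel '[[[0,0,0,-0.008,0,0,1],[0,0,0,-0.008,0,0,1],[0,0,0,-0.008,0,0,1],[0,0,0,-0.008,0,0,1]]]' ; python3 g.py .436 -.326 .049 61;python3 p.py
```

```text
time: 20.25
eef_pos: [0.3964, -0.3031, 0.0484]
tcp_rot: [0.25, 0.968, 0.001, -0.003]
wrist_force: [-2.5, 1.7, 2.9]
width: 0.0005
t 20.25 pos [ 0.3964 -0.3031  0.0484] F [-2.5  1.7  2.9] w 0.0005
turn [ 0.   -0.32  0.05] shift now [-0.0457 -0.0009 -0.0009] after turn [-0.0457 -0.0008 -0.0006]
along -0.1609 lat 0.0009 Falong -3.1 Flat 0.3 2.9
time: 20.75
eef_pos: [0.426, -0.3193, 0.0482]
tcp_rot: [0.25, 0.968, 0.001, -0.003]
wrist_force: [-2.5, 1.4, 3.1]
width: 0.0006
t 20.75 pos [ 0.426  -0.3193  0.0482] F [-2.5  1.4  3.1] w 0.0006
turn [ 0.01 -0.36  0.05] shift now [-0.012  -0.001  -0.0009] after turn [-0.012  -0.001  -0.0008]
along -0.1272 lat 0.0011 Falong -2.8 Flat 0.1 3.1
```

It slides with about 3 N and the front is already in the bay mouth. I'll keep pushing.

```bash
python3 -m handwheel '[[[0,-0.3,0,-0.008,-0.0008,-0.0005,1],[0,0,0,-0.008,0,0,1],[0,0,0,-0.008,0,0,1],[0,0,0,-0.006,0,0,1]]]' ; python3 g.py .4842 -.3528 .049 61;python3 p.py
python3 - <<'E'
from cell import *
import cv2
for n,b in(('scene',(370,200,130,110)),):
    a=capture(n);x,y,w,h=b;k=5
    cv2.imwrite(f'pics/l_{n}.png',cv2.convertScaleAbs(cv2.resize(a[y:y+h,x:x+w],None,fx=k,fy=k,interpolation=2),alpha=1.6))
E
```

```text
time: 21.25
eef_pos: [0.4538, -0.3356, 0.0484]
tcp_rot: [0.25, 0.968, 0.0, -0.0]
wrist_force: [-4.9, 4.3, 5.6]
width: 0.0005
t 21.25 pos [ 0.4538 -0.3356  0.0484] F [-4.9  4.3  5.6] w 0.0005
turn [ 0.03 -0.07  0.05] shift now [-0.035  -0.0003 -0.0006] after turn [-0.035  -0.0003 -0.0006]
along -0.095 lat 0.0003 Falong -6.3 Flat 1.4 5.6
```

View pics/l_scene.png

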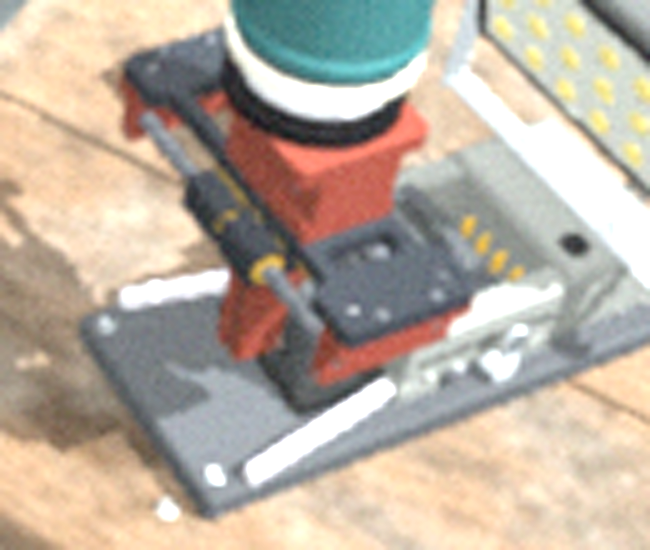

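The pack's tail is at about (300,380), entering squarely between the cheeks. I'll continue in small rows and watch the force.

```bash
python3 -m handwheel '[[[0,0,0,-0.006,0,-0.0005,1],[0,0,0,-0.006,0,0,1],[0,0,0,-0.006,0,0,1]]]' ; python3 p.py
python3 -m handwheel '[[[0,0,0,-0.005,0,0,1],[0,0,0,-0.005,0,0,1]]]' ; python3 g.py .4842 -.3528 .049 61;python3 p.py
```

```text
time: 21.68
eef_pos: [0.4648, -0.3394, 0.0478]
tcp_rot: [0.25, 0.968, 0.004, -0.007]
wrist_force: [-10.7, 7.1, 9.1]
width: 0.0005
along -0.0835 lat 0.0023 Falong -12.8 Flat 1.0 9.1
time: 21.92
eef_pos: [0.4658, -0.3391, 0.0471]
tcp_rot: [0.249, 0.968, 0.007, -0.016]
wrist_force: [-16.8, 5.1, 15.1]
width: 0.0006
t 21.93 pos [ 0.4658 -0.3391  0.0471] F [-16.8   5.1  15.1] w 0.0006
turn [ 0.28 -1.92  0.19] shift now [-0.0226 -0.0031 -0.0027] after turn [-0.0227 -0.003  -0.0019]
along -0.0827 lat 0.003 Falong -17.2 Flat -3.7 15.1
```

It has stalled at the catch at about 17 N, with the tool tilting 2°. I'll correct tilt and side drift, then push with larger steps.

```bash
python3 -m handwheel '[[[0.3,-2.5,0.2,-0.008,-0.003,-0.003,1],[0,-0.5,0,-0.01,0,-0.001,1]]]' ; python3 g.py .4842 -.3528 .049 61;python3 p.py
```

```text
time: 22.18
eef_pos: [0.4751, -0.3462, 0.049]
tcp_rot: [0.25, 0.968, 0.0, 0.004]
wrist_force: [-5.3, 4.9, -1.0]
width: 0.0002
t 22.18 pos [ 0.4751 -0.3462  0.049 ] F [-5.3  4.9 -1. ] w 0.0002
turn [0.12 0.41 0.  ] shift now [-0.0112 -0.0013  0.0001] after turn [-0.0112 -0.0013  0.    ]
along -0.0712 lat 0.0013 Falong -7.0 Flat 1.7 -1.0
```

It has moved past the catch's lead-in. I'll go on to the end wall.

```bash
python3 -m handwheel '[[[0,0,0,-0.005,-0.001,0,1],[0,-0.4,0,-0.005,0,-0.0005,1]]]' ; python3 g.py .4842 -.3528 .049 61;python3 p.py
python3 -m handwheel '[[[0,-0.5,0,-0.006,0,-0.0005,1],[0,-0.5,0,-0.006,0,-0.0005,1]]]' ; python3 g.py .4842 -.3528 .049 61;python3 p.py
```

```text
time: 22.42
eef_pos: [0.4795, -0.348, 0.0474]
tcp_rot: [0.25, 0.968, 0.002, 0.002]
wrist_force: [-5.1, 4.4, -1.1]
width: 0.0003
t 22.43 pos [ 0.4795 -0.348   0.0474] F [-5.1  4.4 -1.1] w 0.0003
turn [0.29 0.19 0.01] shift now [-0.0064 -0.002  -0.0015] after turn [-0.0064 -0.002  -0.0016]
along -0.0664 lat 0.002 Falong -6.6 Flat 1.4 -1.1
time: 22.68
eef_pos: [0.4862, -0.3506, 0.0467]
tcp_rot: [0.25, 0.968, 0.002, 0.006]
wrist_force: [-13.1, 3.4, 10.2]
width: 0.0001
t 22.68 pos [ 0.4862 -0.3506  0.0467] F [-13.1   3.4  10.2] w 0.0001
turn [0.38 0.61 0.04] shift now [ 0.0006 -0.0029 -0.0024] after turn [ 0.0007 -0.0029 -0.0023]
along -0.0594 lat 0.0029 Falong -13.1 Flat -3.4 10.2
```

```bash
python3 -m handwheel '[[[0.3,-0.5,0,-0.009,-0.003,-0.002,1],[0,-0.5,0,-0.009,0,-0.001,1]]]' ; python3 g.py .4842 -.3528 .049 61;python3 p.py
python3 -m handwheel '[[[0.3,0,0,-0.010,-0.001,-0.001,1],[0,0,0,-0.010,0,-0.001,1]]]' ; python3 g.py .4842 -.3528 .049 61;python3 p.py
python3 - <<'E'
from cell import *
import cv2
for n,b in(('scene',(420,210,90,80)),('top',(370,110,120,130))):
    a=capture(n);x,y,w,h=b;k=7 if n=='scene' else 4.5
    cv2.imwrite(f'pics/m_{n}.png',cv2.convertScaleAbs(cv2.resize(a[y:y+h,x:x+w],None,fx=k,fy=k,interpolation=2),alpha=1.6))
E
```

```text
time: 22.92
eef_pos: [0.4862, -0.3504, 0.0467]
tcp_rot: [0.249, 0.968, 0.004, -0.002]
wrist_force: [-27.3, 6.6, 19.6]
width: 0.0001
t 22.93 pos [ 0.4862 -0.3504  0.0467] F [-27.3   6.6  19.6] w 0.0001
turn [ 0.41 -0.4   0.15] shift now [ 0.0006 -0.003  -0.0023] after turn [ 0.0005 -0.003  -0.0023]
along -0.0595 lat 0.003 Falong -27.1 Flat -7.4 19.6
time: 23.18
eef_pos: [0.4852, -0.3499, 0.0471]
tcp_rot: [0.248, 0.968, 0.008, -0.022]
wrist_force: [-28.3, 8.4, 21.5]
width: 0.0007
t 23.18 pos [ 0.4852 -0.3499  0.0471] F [-28.3   8.4  21.5] w 0.0007
turn [ 0.24 -2.69  0.28] shift now [-0.0005 -0.003  -0.0019] after turn [-0.0006 -0.003  -0.0019]
along -0.0606 lat 0.003 Falong -28.8 Flat -6.4 21.5
```

View pics/m_scene.png

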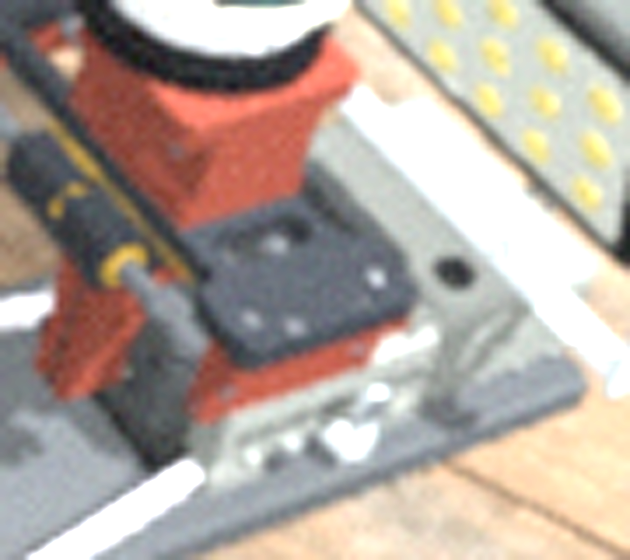

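It is stopped hard at about 28 N with no further motion, at the expected home position. I'll back off and look.

```bash
python3 -m handwheel '[[[0,-2.5,0,0.004,0,-0.002,1],[0,0,0,0.015,0,0,1],[0,0,0,0.025,0,0,1],[0,0,0,0.035,0,0,1],[0,0,0,0.02,0,-0.02,1],[0,0,0,0.02,0,-0.04,1],[0,0,0,0.02,0,-0.04,1],[0,0,0,0,0,0,1],[0,0,0,0,0,0,1]]]' ; python3 p.py
python3 - <<'E'
from cell import *
import cv2,numpy as np
for n,b in(('scene',(390,210,115,95)),('top',(380,120,110,110))):
    A=np.mean([capture(n).astype(float) for _ in range(4)],0).astype(np.uint8);cv2.imwrite(f'pics/{n}_end.png',A)
    x,y,w,h=b;k=6.5 if n=='scene' else 5.4
    a=A;cv2.imwrite(f'pics/n_{n}.png',cv2.convertScaleAbs(cv2.resize(a[y:y+h,x:x+w],None,fx=k,fy=k,interpolation=2),alpha=1.6))
E
```

```text
time: 24.4
eef_pos: [0.3653, -0.2876, 0.1533]
tcp_rot: [0.249, 0.969, -0.002, 0.007]
wrist_force: [-0.4, 0.0, 0.2]
width: 0.0004
along -0.1956 lat -0.0006 Falong -0.4 Flat -0.2 0.2
```

View pics/n_scene.png

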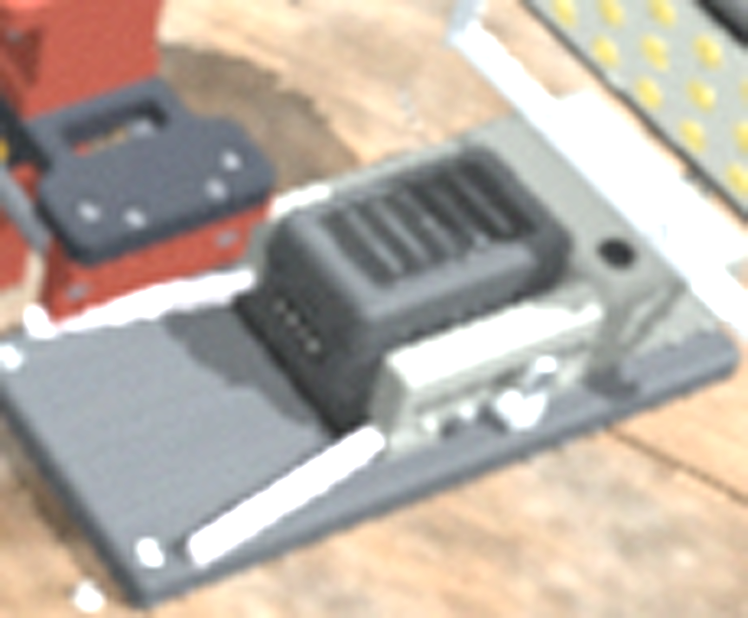

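View pics/n_top.png

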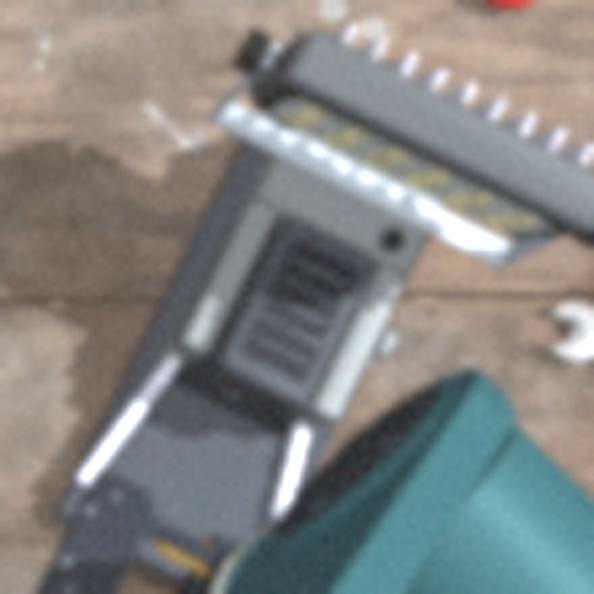

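The pack is in the bay with its tail just outside the cheeks (scene zoom, tail edge 250,300 to 335,430). I'll compare the catch tab and tail position with the start picture.

```bash
python3 - <<'E'
from ov import *
a=np.load('scene.npy').astype(np.float32);b=cv2.imread('pics/scene_end.png').astype(np.float32)
ta=np.load('top.npy').astype(np.float32);tb=cv2.imread('pics/top_end.png').astype(np.float32)
# plain view side by side of the tab
def z(i,x,y,w_,h_,k): return cv2.resize(i[y:y+h_,x:x+w_],None,fx=k,fy=k,interpolation=cv2.INTER_CUBIC)*1.4
cv2.imwrite('pics/tab.png',np.clip(np.vstack([np.hstack([z(i,445,255,35,26,11) for i in(a,b)]),np.hstack([z(i,438,170,35,24,11) for i in(ta,tb)])]),0,255).astype(np.uint8))
def cen(i,x,y,w_,h_,t):
    g=i[y:y+h_,x:x+w_].mean(2);m=np.clip(g-t,0,None);Y,X=np.mgrid[y:y+h_,x:x+w_];return (m*X).sum()/m.sum(),(m*Y).sum()/m.sum(),m.sum()
print([cen(i,464,262,12,14,120) for i in(a,b)])
print([cen(i,449,178,6,8,75) for i in(ta,tb)])
# shoe tail lower corners in the end pictures
cv=lambda p:(390+(p[0]+.5)/6.5-.5,210+(p[1]+.5)/6.5-.5)
for p in((240,300),(335,432)):
    X=onz('scene',cv(p),.020);d=X[:2]-np.array([.5367,-.3819]);print('tail corner',X.round(4),'along',(d@[.8746,-.4848]).round(4),'lat',(d@[.4848,.8746]).round(4))
E
```

```text
[(np.float64(469.3002929546897), np.float64(268.3007134923123), np.float32(2314.611)), (np.float64(469.3984575211501), np.float64(268.0242461096339), np.float32(3808.0))]
[(np.float64(450.8900060512696), np.float64(181.06098121120726), np.float32(1180.5555)), (np.float64(451.03352134290935), np.float64(181.156943013335), np.float32(1701.3333))]
tail corner [ 0.5141 -0.3278  0.02  ] along -0.046 lat 0.0363
tail corner [ 0.4784 -0.3843  0.02  ] along -0.0498 lat -0.0304
```

View pics/tab.png

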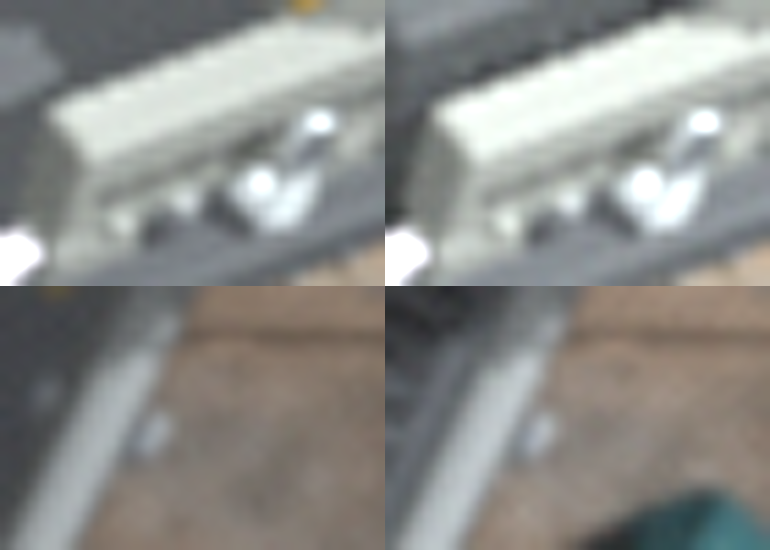

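The tab is back where it was with the bay empty (within 0.3 px), and the tail edge is at −48 ± 2 mm, so the catch has snapped in. One check of the bystanders, then I hand in.

```bash
python3 - <<'E'
from cell import *
import cv2,numpy as np
b=cv2.imread('pics/top_end.png').astype(float);a=np.load('top.npy')
d=cv2.GaussianBlur(np.abs(a-b).max(2),(3,3),0)
print('change in area of spare/bearing/nut/stub/marker: max',d[185:248,225:345].max().round(1),'reference bench',d[60:110,380:600].max().round(1))
s=observe();print(s['time'],s['eef_pos'],s['wrist_force'].round(1),s['width'])
print(hand_in())
E
```

```text
change in area of spare/bearing/nut/stub/marker: max 38.6 reference bench 19.5
24.8 [ 0.36451689 -0.28672755  0.1526927 ] [ 1.3  0.6 -0.4] 0.0008829584125356312
the job is handed in; nothing more can be done
None
```

```bash
python3 - <<'E'
import cv2,numpy as np
b=cv2.imread('pics/top_end.png').astype(float);a=np.load('top.npy')
d=cv2.GaussianBlur(np.abs(a-b).max(2),(3,3),0)[185:248,225:345]
ys,xs=np.where(d>20);print(len(xs),[(x+225,y+185,int(d[y,x])) for x,y in zip(xs,ys)][:15])
f=lambda i:cv2.resize(i[185:248,225:345].astype(np.uint8),None,fx=3.3,fy=3.3)
cv2.imwrite('pics/by.png',np.hstack([f(a),f(b)]))
E
```

```text
125 [(np.int64(330), np.int64(206), 20), (np.int64(308), np.int64(229), 22), (np.int64(309), np.int64(229), 23), (np.int64(310), np.int64(229), 20), (np.int64(308), np.int64(230), 24), (np.int64(309), np.int64(230), 24), (np.int64(310), np.int64(230), 21), (np.int64(308), np.int64(231), 25), (np.int64(309), np.int64(231), 24), (np.int64(310), np.int64(231), 20), (np.int64(308), np.int64(232), 28), (np.int64(309), np.int64(232), 25), (np.int64(307), np.int64(233), 25), (np.int64(308), np.int64(233), 31), (np.int64(309), np.int64(233), 25)]
```

View pics/by.png

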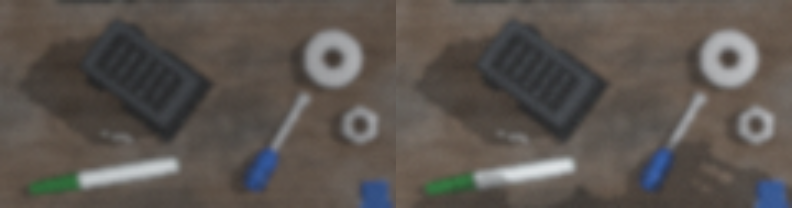

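The charged pack is home in the work light's bay with the side catch snapped shut, and I handed the job in at about 25 s of the 54 s. The hand-in gave no verdict.

I drew the pack 70 mm straight out of the charger and set it on the runway the same way up, contacts first. I let go, then pushed it in from behind with the closed fingers.

**Last checks:**
- **Pack position:** the push ended against a hard stop. The tail edge then measured about −48 mm from the bay's home point, where −50 mm is exact. The two tail corners differed by 4 mm, which is within measuring error.
- **Catch:** its tab is within 0.3 pixel of where it was with the bay empty. I judged the catch from the pictures only, since its angle is not reported.
- **Robot:** the gripper stood clear behind the pack, with no force on the wrist.
- **Spare pack and bench items:** the change check showed a difference near the screwdriver. I looked closer only after hand-in; it is the arm's shadow there and across the marker, and nothing has moved.

**During the push:** it stalled once at the catch, at about 17 N with the tool tilted 2°. I straightened the tool and pushed on; the last press at the end wall reached about 29 N along the push (about 36 N in total), more than the suggested 22 N but well under the 120 N wrist limit.

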